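Post a spent battery pack through the drawer flap

ROBOT

A 6-joint arm with a two-finger parallel gripper is mounted at the origin on the work surface. World frame = base frame: x ahead of the robot, y to its left, z up, the work surface at z = 0. Lengths are in mm, angles in rad, forces in N, time in s.
With the tool pointing down it reaches from about 350 to 725 mm from the base axis. Payload 4.3 kg.
Tool frame: the origin (TCP) lies between the finger pads; the fingertips stand 14 mm ahead of it and the grasp point (between the pads) lies 5 mm behind it; z points along the fingers, y is the direction in which the jaws open and shut (so a half turn about z gives the same grasp; the last joint's range is limited). The gripper opens to 85 mm and grips with 20 to 120 N. Pads are 22 mm wide; open, the fingers measure 114 mm over their backs; the gripper's body (76 mm by 85 mm) begins 54 mm behind the grasp point. The pads swing forward as they close: fully open they stand 13 mm farther back than shut.
Start: joints at [-1.453, 0.377, 0.081, 1.274, 0, 1.46], TCP at [129.863, -560.179, 245.329] pointing down, gripper open.
Joint ranges: [-2.72, 2.72], [-0.84, 1.66], [-1.02, 1.22], [-1.77, 2.12], [-1.37, 1.28], [-3.14, 3.14]. Speed limits (rad/s): [2.57, 2.57, 3.14, 3.14, 3.14, 3.14].

INTERFACE

Orientations are given as a rotation vector (axis times angle).
In Python, from bench import ctrl gives the robot as it stands.
- The arm moves only by the shell command python3 -m jog 'ROWS' [OPENING]. ROWS is JSON, a list of rows, each an object of numbers: "dx", "dy", "dz": the shift along the tool's x, y, z in cm; "yaw": the turn about the tool's z in rad. In form: [{"dx": .., "dy": .., "dz": .., "yaw": ..}, ...]. A call has 1 to 10 rows; each row shifts and turns the commanded pose from where the row before left it, along the tool's axes as they then stand; what a row does not reach is not made up. A row lasts 1/12 s, in which the tool goes at most 41.7 mm and 7.16 degrees, less where a joint would pass 70% of its speed; a pose out of reach is approached as far as the arm can. A call is refused whole if a number of a shift passes 4.17 or a number of a turn 0.125, either way. A call with a gripper value outside its range is refused whole. OPENING is the opening, from 0 (shut) to 1 (fully open), set as the call begins (- or left out, the last holds). The fingers move at their own pace and stop on an object; the grip force is fixed at half the most. Time passes only in rows, so rows that do not move let the fingers close. It gives the time, the measured TCP pose, the force and the opening at its end, in the units of the state.
- ctrl.observe(): the state, without advancing time (a new reading comes with each control period).
- ctrl.get_image(name): name is "side" or "top" or "wrist"; returns (picture, depth): 420x560x3 uint8, red, green, blue; 420x560 float32, mm along the optical axis (not along the pixel's ray), 0 where there is no reading.
- ctrl.get_calibration(name): a dict with "mtx" (3x3 intrinsics, pixels), "dist" ([k1, k2, p1, p2, k3] as OpenCV has them; the pictures are not rectified), "extrinsics" (4x4, takes a point from camera to world coordinates); the wrist camera has in their place "mount" (4x4, takes a point from camera to tool coordinates, whose origin is the TCP and whose axes are the flange's). Camera axes: x right, y up, looking along -z (the intrinsics and any distortion apply to the point x, -y, -z); pixel columns grow to the right and rows downward; lengths in mm; the calibration is good to about 2 mm. A picture is of the moment at which its call begins: read the wrist's pose just before it. get_calibration takes no time and is no camera call.
- ctrl.job_done(): hands the job in, once; it reports no verdict.
The state is a dict: "clock": time; "joints": joint angles; "joint_vel": joint speeds; "effort": joint torques, N m; "ee_pos": TCP position; "orientation": TCP orientation; "force": force on the tool from outside, world axes, zero at the start; "moment": the same for the moment, N m; "grip_width": opening from 0.0 (shut) to 1.0 (fully open).
Only numpy, scipy, OpenCV 4.12 (cv2) and the standard library are available. Lean on these libraries where they do the work, as an engineer would, in place of code of your own. Each camera call takes 0.05 s, during which the arm holds its last target.

TASK

The spent battery pack lying on the walnut deck of the battery drawer unit has to go into the drawer: push the self-closing smoked flap down with one finger and, while that finger keeps it open, use the other finger to push the pack off the deck edge so that it drops inside; then take the fingers away and let the flap close. Do not pick the pack up, and leave the silver hearing aid and the other things on the counter where they are.

Things in the scene. Friction and masses are not known exactly. Their poses are not given: they have to be found in the camera images.
- drawer_unit: Battery drawer unit: fixed walnut box on the counter, 210 mm wide (its y), 210 mm long (its x), 140 mm high. Origin: on the counter below the middle of the deck edge. x points level from the deck across the flap to its hinge, z up. From x = -85 to 0 mm its top is a level, solid deck at z = 140 mm without a rim. Nothing but the pack and hearing aid stands above deck height.
- deck_edge (a point): Middle of the deck edge, at deck height: where deck and flap meet (unit x = 0, y = 0, z = 140 mm). Axes as the unit's.
- well_floor (a point): Middle of the floor of the drawer well under the flap (unit x = 57, y = 0, z = 6 mm). The well has upright walls and spans unit x = 0 to 114 mm, y = -75 to 75 mm; the side walls beside it are 30 mm wide and the far wall 11 mm thick, all up to deck height.
- flap (a joint): Self-closing smoked acrylic flap over the well, 108 mm (unit x) by 146 mm (unit y), 4 mm thick, level, 1 mm below the deck when shut. Hinged along its far edge, free edge at the deck edge; swings only down into the well. 0 = shut, grows as it swings down, stop at 1.2 rad. A light spring shuts it (0.08 N m shut, 0.14 N m at 1 rad: 1 to 6 N at a fingertip). It bears the pack's weight without opening.
- flap_hinge (a point): Middle of the flap's hinge line, at deck height (unit x = 112 mm, y = 0, z = 140 mm). Axes as the unit's.
- pack_center (a point): Centre of the spent battery pack: a loose grey plastic block, 30 mm (its x) by 44 mm (its y) by 18 mm high, about 45 g, lying flat on the deck some 6 to 28 mm short of the deck edge, its x within about 15 degrees of the unit's x. z up.
- hearing_aid: Silver in-ear hearing aid, about 28 x 15 x 12 mm, loose on the deck near its +y end; leave it. Origin at the middle of its underside.
- speculum_cup: Blue plastic speculum cup, 64 mm wide, 60 mm high, on the counter beside the unit; leave it. Origin at the middle of its underside.
- pebble: Matte black remote control pebble, 48 mm wide, 16 mm high, on the counter beside the unit; leave it. Origin at the middle of its underside.
- loose_case: White plastic charging case, 46 x 62 x 26 mm, on the counter beside the unit; leave it. Origin at the middle of its underside.
- brush: Slim white cleaning brush, about 115 x 12 x 10 mm, lying on the counter; leave it. Origin under its middle.
Mind the look-alikes: they are no part of the job. Leave any turquoise or yellow look-alike of the part that bears pack_center alone.

How it is judged:
By the outcome, as a careful person would: the job done as asked, in the order asked, and still so for the second after the job is handed in, with the robot touching nothing.
It also fails if it takes over 35 s, if anything falls off the work surface, if the arm or the gripper's body presses on something with over 40 N, if the wrist force passes 120 N, or if a joint passes its speed limit or range.

## Working session

There is one attempt and no reset: what is moved stays moved. The work goes in short steps, Python scripts to look and compute and a shell command to move; the robot and the scene stay as the last step left them, time stands still between calls to the robot, and variables do not carry over. Pictures are saved under pics/ and viewed, and the job is handed in when it is done.

```bash
ls; mkdir -p pics; cat > h.py <<'E'
import numpy as np,cv2
from bench import ctrl
def save(n,name):
    im,d=ctrl.get_image(n); cv2.imwrite(f'pics/{name}.png',im[:,:,::-1]); np.savez(f'pics/{name}.npz',im=im,d=d); return im,d
def cam(n):
    c=ctrl.get_calibration(n); return np.array(c['mtx']),np.array(c['dist']),c
def ray(n,uv,E=None):
    K,D,c=cam(n)
    if E is None:E=np.array(c['extrinsics'])
    p=cv2.undistortPoints(np.array(uv,float).reshape(-1,1,2),K,D).reshape(-1,2)
    d=np.c_[p[:,0],-p[:,1],-np.ones(len(p))]
    return E[:3,3],d@E[:3,:3].T
def plane(n,uv,z,E=None):
    o,d=ray(n,uv,E); return o+d*((z-o[2])/d[:,2])[:,None]
E
python3 - <<'E'
from h import *
print(ctrl.observe()); save('top','top0'); save('side','side0')
for n in('top','side'):
    print(ctrl.get_calibration(n))
E
```

```text
pics
{'clock': 0.0, 'joints': array([-1.45333439e+00,  3.78096088e-01,  7.96207352e-02,  1.27437419e+00,
        3.04730743e-05,  1.46051442e+00]), 'joint_vel': array([-5.84338414e-04, -7.41596979e-04,  6.20078259e-05,  6.80279136e-04,
       -2.66653558e-04, -2.35113988e-03]), 'effort': array([ 2.16034190e-03, -4.63603485e+01,  2.69875789e+01,  2.06291489e-02,
        3.73911223e-05,  2.97770248e-05]), 'ee_pos': array([ 129.77552596, -559.52820351,  244.33997409]), 'orientation': array([-3.11920642e+00, -3.56733219e-01, -3.62645119e-05]), 'force': array([-0.0319417 ,  0.3376496 , -0.64364489]), 'moment': array([0.0047905 , 0.00812334, 0.01230868]), 'grip_width': 1.000380301466957}
{'mtx': array([[389.71103923,   0.        , 278.82301787],
       [  0.        , 389.71103923, 210.4457194 ],
       [  0.        ,   0.        ,   1.        ]]), 'dist': array([-0.0972803,  0.       ,  0.       ,  0.       ,  0.       ]), 'extrinsics': array([[-6.52854834e-02,  9.70418961e-01, -2.32432455e-01,
         3.36908679e+02],
       [-9.97866616e-01, -6.35248205e-02,  1.50603498e-02,
         1.11033464e+02],
       [-1.50380973e-04,  2.32919809e-01,  9.72495933e-01,
         9.09814182e+02],
       [ 0.00000000e+00,  0.00000000e+00,  0.00000000e+00,
         1.00000000e+00]])}
{'mtx': array([[382.93243302,   0.        , 286.69361635],
       [  0.        , 382.93243302, 205.39018985],
       [  0.        ,   0.        ,   1.        ]]), 'dist': array([-0.01160789,  0.        ,  0.        ,  0.        ,  0.        ]), 'extrinsics': array([[-4.66683316e-01, -8.04622610e-01,  3.67136403e-01,
         8.80343072e+02],
       [ 8.84421271e-01, -4.25693144e-01,  1.91270391e-01,
         2.77166279e+02],
       [ 2.38696856e-03,  4.13965945e-01,  9.10289239e-01,
         9.65039394e+02],
       [ 0.00000000e+00,  0.00000000e+00,  0.00000000e+00,
         1.00000000e+00]])}
```

View pics/top0.png

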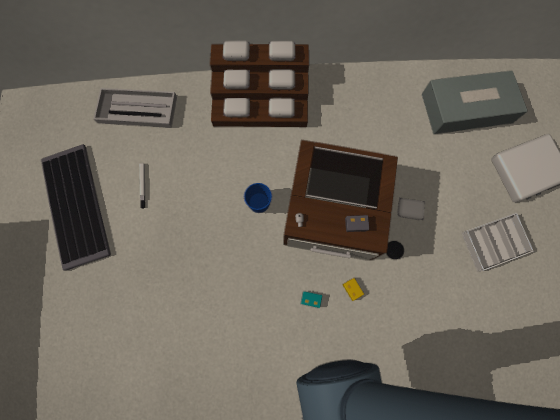

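View pics/side0.png

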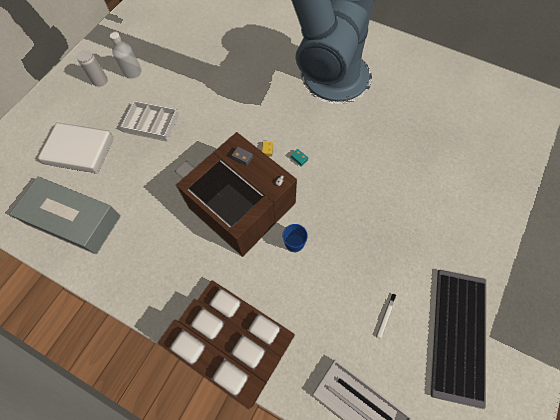

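Top view: unit around (342,198), the flap is away from the robot, the grey pack near (357,223), hearing aid near (300,219). I'll zoom for accuracy.

```bash
python3 - <<'E'
from h import *
for n,(x0,y0,w,h) in {'top':(275,130,133,133*3//4+35),'side':(170,125,133,135)}.items():
    im=cv2.imread(f'pics/{n}0.png')[y0:y0+h,x0:x0+w]
    im=cv2.convertScaleAbs(im,alpha=1.6,beta=10)
    cv2.imwrite(f'pics/{n}0z.png',cv2.resize(im,None,fx=4.4,fy=4.4,interpolation=cv2.INTER_CUBIC))
E
```

```text
(no output)
```

View pics/top0z.png

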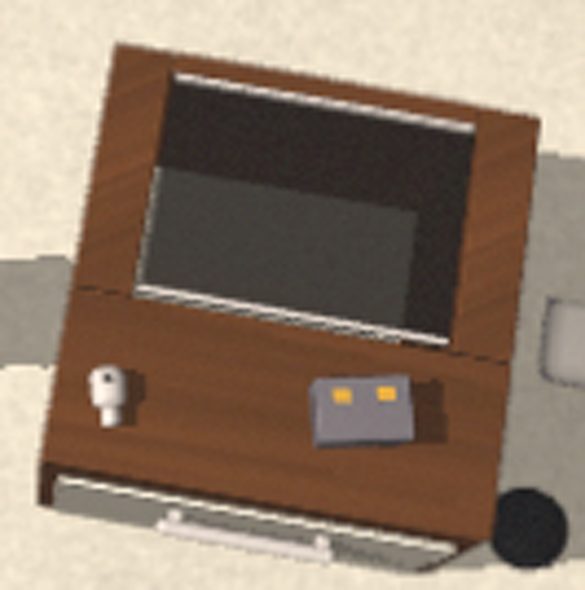

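View pics/side0z.png

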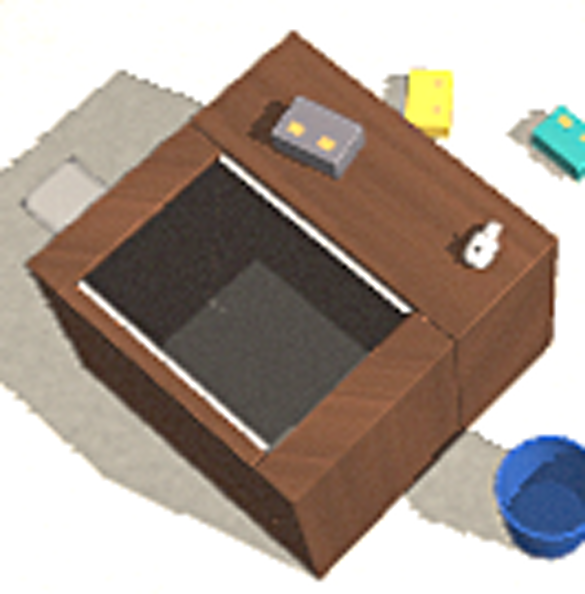

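```bash
python3 - <<'E'
from h import *
def z2p(n,pts):
    x0,y0={'top':(275,130),'side':(170,125)}[n]
    return (np.array(pts,float)+.5)/4.4-.5+[x0,y0]
# FL, FR, seamL, seamR
T=plane('top',z2p('top',[(117,43),(540,119),(77,288),(510,363)]),140)
S=plane('side',z2p('side',[(320-22,503),(30,264),(458,340),(200,127)]),140)
for n,P in(('top',T),('side',S)):
    print(n,P[:,:2].round(1).tolist())
    print(' widths',np.linalg.norm(P[0]-P[1]),np.linalg.norm(P[2]-P[3]),'len',np.linalg.norm(P[0]-P[2]),np.linalg.norm(P[1]-P[3]))
    yv=(P[0]-P[1]+P[2]-P[3])[:2]; print(' yaw', np.degrees(np.arctan2(-yv[0],yv[1])), 'edge mid',(P[2]+P[3])[:2]/2,
     )
    th=np.arctan2(-yv[0],yv[1]); m=P[:,:2].mean(0); print(' edge from centroid', m-62.5*np.array([np.cos(th),np.sin(th)]))
# pack
tp=plane('top',z2p('top',[(312,380),(410,375),(413,440),(316,446)]),158)
sp=plane('side',z2p('side',[(290,97),(364,130),(344,163),(273,131)]),158)
for P in(tp,sp):
    print(P[:,:2].round(1).tolist(),P.mean(0).round(1),[np.linalg.norm(P[i]-P[i-1]).round(1) for i in range(4)])
    for i in range(4):
        d=P[i]-P[i-1];print(' ',np.degrees(np.arctan2(d[1],d[0])).round(1))
# hearing aid, others
print(plane('top',z2p('top',[(107,380),(110,422)]),146).round(), plane('side',z2p('side',[(480,252),(495,225)]),146).round())
print(plane('top',z2p('top',[(530,528)]),10).round())
print([ (n,np.load(f'pics/{n}0.npz')['d'][r,c]) for n,r,c in(('top',223,357),('side',155,242))])
E
```

```text
top [[673.2, 41.3], [621.7, -159.9], [551.5, 69.8], [502.5, -128.7]]
 widths 207.68111968040338 204.4230609158314 len 125.02876977648242 123.2636135560279
 yaw -14.117433618474328 edge mid [526.9772925  -29.43860119]
 edge from centroid [526.61399146 -29.10926775]
side [[674.3, 43.7], [623.8, -158.6], [553.9, 72.3], [504.8, -123.0]]
 widths 208.49734064922185 201.37584163513316 len 123.7095130096768 124.1118380283903
 yaw -14.067698367109813 edge mid [529.39189002 -25.39750648]
 edge from centroid [528.58217417 -26.24825528]
[[496.7, -31.8], [496.1, -76.6], [466.3, -74.4], [466.5, -30.5]] [481.4 -53.3 158. ] [np.float64(30.2), np.float64(44.7), np.float64(29.9), np.float64(43.9)]
  -2.6
  -90.8
  175.9
  89.7
[[472.4, -79.9], [471.7, -32.0], [495.5, -31.1], [496.1, -76.8]] [483.9 -55.  158. ] [np.float64(24.0), np.float64(47.9), np.float64(23.8), np.float64(45.6)]
  -172.4
  90.8
  2.2
  -89.2
[[505.  60. 146.]
 [486.  60. 146.]] [[504.  59. 146.]
 [485.  58. 146.]]
[[ 440. -168.   10.]]
[('top', np.float32(769.9437)), ('side', np.float32(943.53296))]
```

```bash
python3 -m jog; python3 -m jog --help; python3 -c "
from bench import ctrl; print([a for a in dir(ctrl) if a[0]!='_'])"
python3 - <<'E'
from h import *
save('wrist','w0'); print(ctrl.get_calibration('wrist'))
E
```

```text
['Unreachable', 'get_calibration', 'get_image', 'job_done', 'observe']
{'mtx': array([[314.51029394,   0.        , 279.07741975],
       [  0.        , 314.51029394, 206.46066271],
       [  0.        ,   0.        ,   1.        ]]), 'dist': array([-0.00052559,  0.        ,  0.        ,  0.        ,  0.        ]), 'mount': array([[ 9.31670376e-04,  9.63133066e-01,  2.69023843e-01,
         6.84737849e+01],
       [ 9.99999499e-01, -9.95925408e-04,  1.02365584e-04,
         8.80937688e-01],
       [ 3.66519360e-04,  2.69023613e-01, -9.63133512e-01,
        -1.28247446e+02],
       [ 0.00000000e+00,  0.00000000e+00,  0.00000000e+00,
         1.00000000e+00]])}invalid input
invalid input: not JSON, or not a number
```

View pics/w0.png

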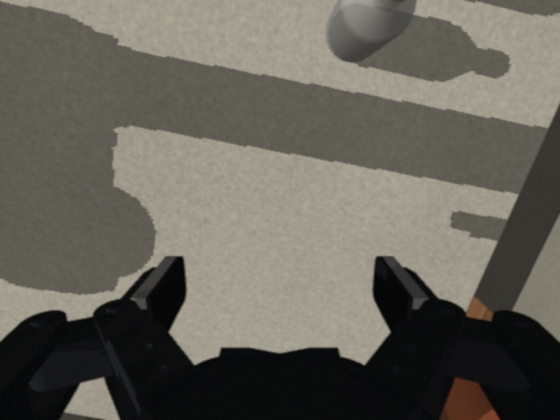

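```bash
python3 -m jog '[{"dy":-3.5},{"dy":-4},{"dy":-4},{"dy":-4},{"dy":-4}]' 0.0; python3 -c "
from bench import ctrl; o=ctrl.observe(); print(o['clock'],o['joints'].round(3),o['ee_pos'].round(1),o['orientation'].round(3),o['force'].round(1))"
```

```text
0.15 [-1.453  0.378  0.08   1.274 -0.     1.46 ] [ 129.8 -559.7  244.6] [-3.12  -0.357  0.   ] [ 0.2 -0.3  0.9]validation failed for argument at $[0]...
```

```bash
python3 -m jog '[{"dx":0,"dy":-3.5,"dz":0,"yaw":0},{"dx":0,"dy":-4,"dz":0,"yaw":0},{"dx":0,"dy":-4,"dz":0,"yaw":0},{"dx":0,"dy":-4,"dz":0,"yaw":0},{"dx":0,"dy":-4,"dz":0,"yaw":0}]' 0.0; python3 -c "
from bench import ctrl; o=ctrl.observe(); print(o['clock'],o['joints'].round(3),o['ee_pos'].round(1),o['orientation'].round(3),o['force'].round(1))"
```

```text
clock: 0.57
ee_pos: [85.5, -368.1, 244.7]
orientation: [-3.12, -0.357, 0.0]
force: [-0.3, 1.1, 1.1]
grip_width: 0.299
0.5667 [-1.511 -0.019 -0.408  1.183 -0.     1.403] [  85.5 -368.1  244.7] [-3.12  -0.357  0.   ] [-0.3  1.1  1.1]
```

```bash
python3 -m jog '[{"dx":0,"dy":-4,"dz":0,"yaw":0},{"dx":0,"dy":-4,"dz":0,"yaw":0}]'; python3 -c "
from bench import ctrl; o=ctrl.observe(); print(o['clock'],o['joints'].round(3),o['ee_pos'].round(1),o['orientation'].round(3),o['force'].round(1))"
```

```text
clock: 0.73
ee_pos: [67.5, -290.0, 244.7]
orientation: [-3.121, -0.358, 0.0]
force: [-0.3, -0.2, 0.8]
grip_width: 0.007
0.7333 [-1.556 -0.188 -0.554  1.206 -0.     1.357] [  67.5 -290.   244.7] [-3.121 -0.358  0.   ] [-0.3 -0.2  0.8]
```

```bash
python3 -m jog '[{"dx":0,"dy":0,"dz":4,"yaw":0},{"dx":0,"dy":0,"dz":4,"yaw":0}]'; python3 - <<'E'
from h import *
o=ctrl.observe(); print(o['clock'],o['joints'].round(3),o['ee_pos'].round(1),o['orientation'].round(3),o['force'].round(1))
save('wrist','w1')
E
```

```text
clock: 0.9
ee_pos: [67.6, -293.1, 166.7]
orientation: [3.112, 0.355, -0.001]
force: [0.5, -1.0, -0.2]
grip_width: 0.004
0.9 [-1.556 -0.141 -0.726  0.977 -0.     1.358] [  67.6 -293.1  166.7] [ 3.112e+00  3.550e-01 -1.000e-03] [ 0.5 -1.  -0.2]
```

View pics/w1.png

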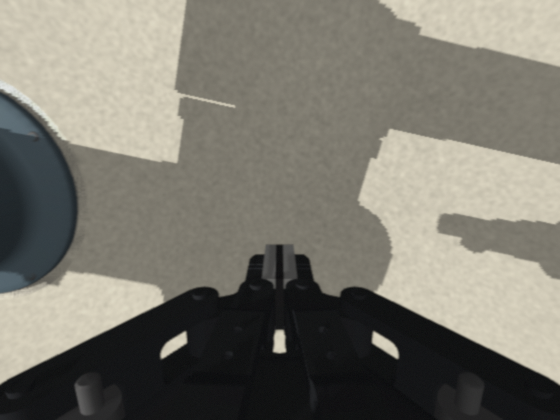

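```bash
python3 -m jog '[{"dx":0,"dy":0,"dz":4,"yaw":0},{"dx":0,"dy":-3,"dz":2,"yaw":0},{"dx":0,"dy":0,"dz":0,"yaw":0}]'; python3 - <<'E'
from h import *
o=ctrl.observe(); print(o['clock'],o['joints'].round(3),o['ee_pos'].round(1),o['orientation'].round(3),o['force'].round(1))
E
```

```text
clock: 1.2
ee_pos: [60.8, -248.7, 98.6]
orientation: [-3.098, -0.354, -0.004]
force: [-0.1, 4.6, -1.5]
grip_width: -0.001
1.2 [-1.58  -0.129 -0.916  0.808 -0.     1.334] [  60.8 -248.7   98.6] [-3.098 -0.354 -0.004] [-0.1  4.6 -1.5]
```

```bash
python3 -m jog '[{"dx":0,"dy":0,"dz":0,"yaw":0},{"dx":0,"dy":0,"dz":0,"yaw":0}]'; python3 - <<'E'
from h import *
o=ctrl.observe(); print(o['clock'],o['joints'].round(4),o['ee_pos'].round(1),o['orientation'].round(3),o['joint_vel'].round(3))
E
```

```text
clock: 1.37
ee_pos: [61.0, -263.9, 106.0]
orientation: [3.12, 0.357, -0.0]
force: [0.4, -0.7, 0.5]
grip_width: 0.0
1.3667 [-1.5796e+00 -1.3040e-01 -8.9330e-01  8.0680e-01  1.0000e-04  1.3344e+00] [  61.  -263.9  106. ] [ 3.12   0.357 -0.   ] [ 0.004 -0.003  0.062 -0.012 -0.    -0.001]
```

```bash
python3 -m jog '[{"dx":0,"dy":0,"dz":1.5,"yaw":0},{"dx":0,"dy":0,"dz":1.5,"yaw":0},{"dx":0,"dy":0,"dz":1,"yaw":0},{"dx":0,"dy":0,"dz":0.5,"yaw":0},{"dx":0,"dy":0,"dz":0,"yaw":0}]'; python3 - <<'E'
from h import *
o=ctrl.observe(); print(o['clock'],o['joints'].round(4),o['ee_pos'].round(1),o['orientation'].round(3),o['joint_vel'].round(3))
E
```

```text
clock: 1.78
ee_pos: [61.0, -265.1, 61.0]
orientation: [3.119, 0.357, -0.0]
force: [0.7, -0.6, -0.3]
grip_width: 0.001
1.7833 [-1.5794 -0.054  -0.9737  0.6489  0.      1.3342] [  61.  -265.1   61. ] [ 3.119  0.357 -0.   ] [ 0.001 -0.019  0.006  0.032  0.    -0.002]
```

```bash
python3 -m jog '[{"dx":0,"dy":-0.6,"dz":0,"yaw":0},{"dx":0,"dy":-0.6,"dz":0,"yaw":0},{"dx":0,"dy":-0.5,"dz":0,"yaw":0},{"dx":0,"dy":-0.5,"dz":0,"yaw":0},{"dx":0,"dy":0,"dz":0,"yaw":0}]'; python3 - <<'E'
from h import *
o=ctrl.observe(); print(o['clock'],o['joints'].round(4),o['ee_pos'].round(1),o['orientation'].round(3),o['joint_vel'].round(3))
E
```

```text
clock: 2.2
ee_pos: [55.8, -241.7, 60.9]
orientation: [3.12, 0.356, -0.0]
force: [-0.4, 0.1, -0.3]
grip_width: -0.002
2.2 [-1.6017e+00 -1.0710e-01 -1.0198e+00  6.5650e-01 -1.0000e-04  1.3124e+00] [  55.8 -241.7   60.9] [ 3.12   0.356 -0.   ] [ 0.006  0.016 -0.004 -0.018  0.     0.008]
```

```bash
python3 -m jog '[{"dx":0,"dy":-0.3,"dz":0,"yaw":0},{"dx":0,"dy":-0.3,"dz":0,"yaw":0},{"dx":0,"dy":-0.3,"dz":0,"yaw":0}]'; python3 - <<'E'
from h import *
o=ctrl.observe(); print(o['clock'],o['joints'].round(4),o['ee_pos'].round(1),o['orientation'].round(4),o['joint_vel'].round(3))
E
```

```text
clock: 2.45
ee_pos: [54.8, -236.1, 63.9]
orientation: [-3.117, -0.357, 0.0]
force: [0.6, 0.3, 0.1]
grip_width: 0.0
2.45 [-1.6060e+00 -1.2010e-01 -1.0199e+00  6.7560e-01 -8.0000e-04  1.3078e+00] [  54.8 -236.1   63.9] [-3.1166e+00 -3.5650e-01  2.0000e-04] [-0.018 -0.059 -0.001  0.079 -0.003 -0.021]
```

```bash
python3 -m jog '[{"dx":0,"dy":-2,"dz":1,"yaw":0},{"dx":0,"dy":-2,"dz":1,"yaw":0},{"dx":0,"dy":0,"dz":0,"yaw":0},{"dx":0,"dy":0,"dz":0,"yaw":0}]'; python3 - <<'E'
from h import *
o=ctrl.observe(); print(o['clock'],o['joints'].round(4),o['ee_pos'].round(1),o['orientation'].round(4),o['joint_vel'].round(3))
E
```

```text
clock: 2.78
ee_pos: [51.1, -220.5, 68.7]
orientation: [-3.09, -0.353, 0.001]
force: [-0.5, -0.3, -1.3]
grip_width: 0.001
2.7833 [-1.6181 -0.1391 -1.0197  0.7214 -0.006   1.2961] [  51.1 -220.5   68.7] [-3.0897e+00 -3.5290e-01  1.5000e-03] [ 0.005  0.005  0.002 -0.017  0.002  0.002]
```

```bash
python3 -m jog '[{"dx":0,"dy":-1,"dz":3,"yaw":0},{"dx":0,"dy":0,"dz":0,"yaw":0}]'; python3 - <<'E'
from h import *
o=ctrl.observe(); print(o['clock'],o['joints'].round(4),o['ee_pos'].round(1),o['orientation'].round(4),o['joint_vel'].round(3))
E
```

```text
clock: 2.95
ee_pos: [52.7, -227.4, 53.4]
orientation: [-3.071, -0.351, 0.002]
force: [0.2, -0.6, -0.1]
grip_width: 0.0
2.95 [-1.6058 -0.0733 -1.0191  0.6747 -0.0091  1.3082] [  52.7 -227.4   53.4] [-3.0709e+00 -3.5130e-01  2.4000e-03] [-0.004 -0.035 -0.002  0.069 -0.001 -0.016]
```

```bash
python3 -m jog '[{"dx":0,"dy":-4,"dz":2,"yaw":0},{"dx":0,"dy":-3.5,"dz":2,"yaw":0},{"dx":0,"dy":-3.5,"dz":2,"yaw":0},{"dx":0,"dy":0,"dz":0,"yaw":0}]'; python3 - <<'E'
from h import *
o=ctrl.observe(); print(o['clock'],o['joints'].round(4),o['ee_pos'].round(1),o['orientation'].round(4),o['joint_vel'].round(3))
E
```

```text
clock: 3.28
ee_pos: [43.3, -183.1, 70.3]
orientation: [-2.997, -0.342, 0.006]
force: [-0.1, -0.5, -1.0]
grip_width: 0.003
3.2833 [-1.6379 -0.1326 -1.0198  0.8061 -0.0263  1.2778] [  43.3 -183.1   70.3] [-2.9967 -0.3425  0.0059] [ 0.01   0.017  0.001 -0.091  0.016  0.015]
```

```bash
python3 -m jog '[{"dx":0,"dy":-1,"dz":3,"yaw":0},{"dx":0,"dy":-3,"dz":2.5,"yaw":0},{"dx":0,"dy":0,"dz":0,"yaw":0}]'; python3 - <<'E'
from h import *
o=ctrl.observe(); print(o['clock'],o['joints'].round(4),o['ee_pos'].round(1),o['orientation'].round(4),o['joint_vel'].round(3))
E
```

```text
clock: 3.53
ee_pos: [43.1, -178.6, 58.1]
orientation: [-2.953, -0.339, 0.008]
force: [0.4, 0.8, 0.1]
grip_width: 0.005
3.5333 [-1.6279 -0.0708 -1.0199  0.7872 -0.0339  1.2883] [  43.1 -178.6   58.1] [-2.9535 -0.3385  0.008 ] [-0.001 -0.015  0.001 -0.01   0.01   0.003]
```

```bash
python3 -m jog '[{"dx":0,"dy":0,"dz":-4,"yaw":0},{"dx":2,"dy":0,"dz":-3,"yaw":0},{"dx":4,"dy":0,"dz":0,"yaw":0},{"dx":4,"dy":0,"dz":0,"yaw":-0.12},{"dx":4,"dy":0,"dz":0,"yaw":-0.12},{"dx":4,"dy":0,"dz":0,"yaw":-0.12},{"dx":3,"dy":-2,"dz":0,"yaw":-0.12},{"dx":2,"dy":-3,"dz":0,"yaw":-0.12},{"dx":0,"dy":-3,"dz":0,"yaw":-0.12},{"dx":0,"dy":0,"dz":0,"yaw":-0.12}]'; cat >> h.py <<'E'
from scipy.spatial.transform import Rotation as Ro
def st():
    o=ctrl.observe(); R=Ro.from_rotvec(o['orientation']).as_matrix()
    print('t',round(o['clock'],2),'j',o['joints'].round(3),'p',o['ee_pos'].round(1),'F',o['force'].round(1),'g',round(o['grip_width'],2)); print(' tool z',R[:,2].round(3),'y',R[:,1].round(3),'x',R[:,0].round(3)); return o,R
E
python3 -c "from h import *;st()"
```

```text
clock: 4.37
ee_pos: [193.1, -47.0, 146.2]
orientation: [-2.566, -1.518, -0.089]
force: [-0.5, 0.1, -1.5]
grip_width: 0.003
t 4.37 j [-0.732 -0.243 -0.873  1.075  0.104  1.334] p [193.1 -47.  146.2] F [-0.5  0.1 -1.5] g 0.0
 tool z [-0.03   0.166 -0.986] y [ 0.875 -0.472 -0.106] x [0.483 0.866 0.132]
```

```bash
python3 -m jog '[{"dx":4,"dy":0,"dz":0,"yaw":-0.12},{"dx":4,"dy":0,"dz":0,"yaw":-0.12},{"dx":4,"dy":-1,"dz":0,"yaw":-0.12},{"dx":3,"dy":-2,"dz":0,"yaw":-0.12},{"dx":0,"dy":0,"dz":1.5,"yaw":0},{"dx":0,"dy":0,"dz":1.5,"yaw":0}]'; python3 -c "from h import *;st()"
```

```text
clock: 4.87
ee_pos: [216.7, 82.8, 138.0]
orientation: [-2.202, -2.044, -0.14]
force: [0.5, -0.7, 0.3]
grip_width: -0.003
t 4.87 j [-0.128 -0.258 -0.903  0.97   0.158  1.513] p [216.7  82.8 138. ] F [ 0.5 -0.7  0.3] g -0.0
 tool z [-0.023  0.161 -0.987] y [ 0.997 -0.071 -0.035] x [0.076 0.984 0.159]
```

```bash
python3 -m jog '[{"dx":4,"dy":-2,"dz":0,"yaw":0},{"dx":4,"dy":-2,"dz":1,"yaw":0},{"dx":0,"dy":0,"dz":3,"yaw":0},{"dx":0,"dy":0,"dz":2.5,"yaw":0},{"dx":0,"dy":0,"dz":1.5,"yaw":0},{"dx":0,"dy":0,"dz":0,"yaw":0}]'; python3 -c "from h import *;st()"
```

```text
clock: 5.37
ee_pos: [197.0, 159.1, 78.5]
orientation: [-2.205, -2.037, -0.127]
force: [-1.2, 0.1, -0.1]
grip_width: 0.002
t 5.37 j [ 0.226 -0.164 -1.018  0.712  0.161  1.877] p [197.  159.1  78.5] F [-1.2  0.1 -0.1] g 0.0
 tool z [-0.031  0.158 -0.987] y [ 0.996 -0.076 -0.044] x [0.082 0.985 0.155]
```

Now at the elbow limit in the wanted azimuth; lean the tool by pressing inward/down.

```bash
python3 -m jog '[{"dx":-0.8,"dy":-3.5,"dz":2,"yaw":0},{"dx":-0.8,"dy":-3.5,"dz":2,"yaw":0},{"dx":-0.8,"dy":-3.5,"dz":2,"yaw":0},{"dx":-0.5,"dy":-2,"dz":2.5,"yaw":0},{"dx":0,"dy":0,"dz":0,"yaw":0}]'; python3 -c "from h import *;st()"
```

```text
clock: 5.78
ee_pos: [123.0, 191.4, 84.5]
orientation: [-2.192, -2.041, 0.004]
force: [-0.5, -0.8, -0.2]
grip_width: -0.001
t 5.78 j [ 0.518 -0.196 -1.02   0.783  0.142  2.158] p [123.  191.4  84.5] F [-0.5 -0.8 -0.2] g -0.0
 tool z [-0.101  0.106 -0.989] y [ 0.992 -0.066 -0.109] x [0.076 0.992 0.098]
```

```bash
python3 -m jog '[{"dx":-1.5,"dy":-1,"dz":3,"yaw":0},{"dx":-2.5,"dy":-2.5,"dz":2,"yaw":0},{"dx":-2.5,"dy":-2.5,"dz":2,"yaw":0},{"dx":-2.5,"dy":-2,"dz":2,"yaw":0},{"dx":0,"dy":0,"dz":0,"yaw":0}]'; python3 -c "from h import *;st()"
```

```text
clock: 6.2
ee_pos: [84.6, 169.3, 90.6]
orientation: [-2.192, -2.046, 0.137]
force: [0.9, 0.3, 0.1]
grip_width: 0.002
t 6.2 j [ 0.559 -0.216 -1.02   0.884  0.12   2.192] p [ 84.6 169.3  90.6] F [0.9 0.3 0.1] g 0.0
 tool z [-0.162  0.04  -0.986] y [ 0.984 -0.066 -0.164] x [0.071 0.997 0.029]
```

```bash
python3 -m jog '[{"dx":-1,"dy":4,"dz":-1,"yaw":0},{"dx":-2,"dy":3.5,"dz":0,"yaw":0},{"dx":-2.5,"dy":3,"dz":0,"yaw":0},{"dx":-2.5,"dy":2,"dz":1,"yaw":0},{"dx":0,"dy":0,"dz":2,"yaw":0},{"dx":0,"dy":-2,"dz":2,"yaw":0}]'; python3 -c "from h import *;st()"
```

```text
clock: 6.7
ee_pos: [190.7, 87.1, 38.5]
orientation: [-2.199, -2.035, 0.142]
force: [-0.7, 0.7, -0.3]
grip_width: -0.0
t 6.7 j [ 0.05   0.009 -1.017  0.709  0.048  1.694] p [190.7  87.1  38.5] F [-0.7  0.7 -0.3] g -0.0
 tool z [-0.165  0.04  -0.985] y [ 0.983 -0.074 -0.168] x [0.08  0.996 0.027]
```

```bash
python3 -m jog '[{"dx":-1,"dy":-4,"dz":0.5,"yaw":0},{"dx":-1,"dy":-4,"dz":1,"yaw":0},{"dx":-1,"dy":-3.5,"dz":2,"yaw":0},{"dx":0,"dy":0,"dz":0,"yaw":0}]'; python3 -c "from h import *;st()"
```

```text
clock: 7.03
ee_pos: [120.4, 88.7, 85.9]
orientation: [-2.166, -2.027, 0.225]
force: [0.3, -0.1, -1.0]
grip_width: -0.0
t 7.03 j [ 0.104 -0.168 -1.02   0.94   0.042  1.737] p [120.4  88.7  85.9] F [ 0.3 -0.1 -1. ] g -0.0
 tool z [-0.222  0.018 -0.975] y [ 0.973 -0.064 -0.223] x [0.066 0.998 0.004]
```

```bash
python3 -m jog '[{"dx":0,"dy":0.5,"dz":4,"yaw":0},{"dx":0,"dy":0,"dz":3,"yaw":0},{"dx":0,"dy":0,"dz":0,"yaw":0}]'; python3 -c "from h import *;st()"
```

```text
clock: 7.28
ee_pos: [145.8, 104.2, 43.1]
orientation: [-2.154, -2.022, 0.266]
force: [-0.8, -0.2, -0.0]
grip_width: 0.002
t 7.28 j [ 0.173  0.019 -1.017  0.781  0.048  1.801] p [145.8 104.2  43.1] F [-0.8 -0.2 -0. ] g 0.0
 tool z [-0.248  0.006 -0.969] y [ 0.967 -0.063 -0.248] x [ 0.062  0.998 -0.01 ]
```

```bash
python3 -m jog '[{"dx":0,"dy":-4,"dz":1.5,"yaw":0},{"dx":0,"dy":-4,"dz":2,"yaw":0},{"dx":0,"dy":0.5,"dz":4,"yaw":0},{"dx":0,"dy":0.5,"dz":3,"yaw":0},{"dx":0,"dy":0,"dz":0,"yaw":0}]'; python3 -c "from h import *;st()"
```

```text
clock: 7.7
ee_pos: [113.5, 148.2, 17.1]
orientation: [-2.133, -2.015, 0.364]
force: [-0.1, -0.2, 0.3]
grip_width: -0.001
t 7.7 j [ 0.414  0.135 -1.017  0.713  0.09   2.029] p [113.5 148.2  17.1] F [-0.1 -0.2  0.3] g -0.0
 tool z [-0.301 -0.034 -0.953] y [ 0.952 -0.062 -0.299] x [ 0.049  0.997 -0.051]
```

```bash
python3 -m jog '[{"dx":0,"dy":1,"dz":-4,"yaw":0},{"dx":-3,"dy":2.5,"dz":-2,"yaw":0},{"dx":-4,"dy":1,"dz":0,"yaw":0},{"dx":-4,"dy":0,"dz":0,"yaw":0},{"dx":-2,"dy":0,"dz":2,"yaw":0},{"dx":0,"dy":0,"dz":0,"yaw":0}]'; python3 -c "from h import *;st()"
```

```text
clock: 8.2
ee_pos: [156.1, 17.3, 48.9]
orientation: [-2.141, -2.002, 0.368]
force: [-1.2, -0.4, -0.1]
grip_width: -0.0
t 8.2 j [-0.149  0.048 -0.991  0.834 -0.078  1.501] p [156.1  17.3  48.9] F [-1.2 -0.4 -0.1] g -0.0
 tool z [-0.305 -0.033 -0.952] y [ 0.95  -0.072 -0.302] x [ 0.059  0.997 -0.053]
```

```bash
python3 -m jog '[{"dx":-2,"dy":0,"dz":2,"yaw":0},{"dx":-1.5,"dy":-4,"dz":1.5,"yaw":0},{"dx":-1,"dy":-3,"dz":2,"yaw":0},{"dx":0,"dy":0,"dz":0,"yaw":0}]'; python3 -c "from h import *;st()"
```

```text
clock: 8.53
ee_pos: [125.0, -20.0, 59.4]
orientation: [-2.11, -1.981, 0.405]
force: [0.8, 1.5, -0.5]
grip_width: -0.001
t 8.53 j [-3.330e-01  1.000e-03 -1.020e+00  8.760e-01 -1.400e-01  1.324e+00] p [125.  -20.   59.4] F [ 0.8  1.5 -0.5] g -0.0
 tool z [-0.346 -0.028 -0.938] y [ 0.937 -0.068 -0.343] x [ 0.054  0.997 -0.05 ]
```

```bash
python3 - <<'E'
from h import *
K,D,c=cam('wrist'); M=np.array(c['mount'])
for (u,v,y) in [(184,257,-42.5),(375,257,42.5),(163,257,-50),(395,257,50),(265,245,None),(291,245,None)]:
    o,d=ray('wrist',[(u,v)],M); d=d[0]
    if y is None:
        s=(11-o[0])/d[0]
    else: s=(y-o[1])/d[1]
    print(u,v,(o+d*s).round(1))
E
python3 - <<'E'
from h import *
im=cv2.imread('pics/w0.png')[230:340,110:450]; cv2.imwrite('pics/w0z.png',cv2.resize(cv2.convertScaleAbs(im,alpha=2.5,beta=20),None,fx=2.3,fy=2.3))
E
```

```text
184 257 [  6.7 -42.5   3.2]
375 257 [ 9.4 42.5 -2.6]
163 257 [  9.  -50.   -1.9]
395 257 [10.8 50.  -5.6]
265 245 [11.  -5.7  7. ]
291 245 [11.   6.3  7. ]
```

View pics/w0z.png

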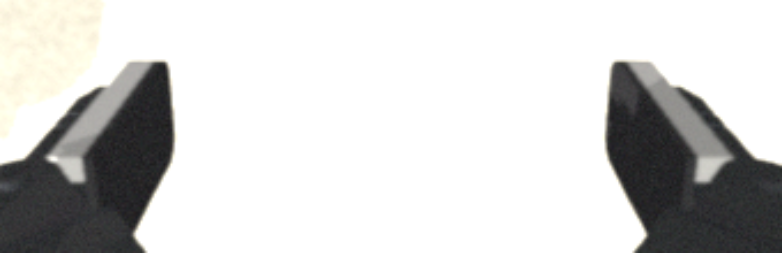

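```bash
python3 -m jog '[{"dx":1,"dy":0.5,"dz":3,"yaw":0},{"dx":1,"dy":-1,"dz":3,"yaw":0},{"dx":0,"dy":0,"dz":0,"yaw":0}]'; python3 -c "from h import *;st()"
```

```text
clock: 8.78
ee_pos: [139.4, 1.8, 23.3]
orientation: [-2.088, -1.969, 0.432]
force: [-0.3, 0.1, 0.3]
grip_width: -0.001
t 8.78 j [-0.215  0.15  -1.019  0.77  -0.107  1.434] p [139.4   1.8  23.3] F [-0.3  0.1  0.3] g -0.0
 tool z [-0.372 -0.028 -0.928] y [ 0.927 -0.064 -0.37 ] x [ 0.049  0.998 -0.05 ]
```

```bash
python3 -m jog '[{"dx":0.5,"dy":-4,"dz":0.5,"yaw":0},{"dx":0.5,"dy":-3,"dz":1.5,"yaw":0},{"dx":0,"dy":0,"dz":0,"yaw":0}]'; python3 -c "from h import *;st()"
```

```text
clock: 9.03
ee_pos: [104.5, 21.1, 59.8]
orientation: [-2.069, -1.952, 0.465]
force: [0.5, 0.2, -0.1]
grip_width: -0.003
t 9.03 j [-0.149  0.039 -1.02   0.917 -0.091  1.498] p [104.5  21.1  59.8] F [ 0.5  0.2 -0.1] g -0.0
 tool z [-0.402 -0.031 -0.915] y [ 0.915 -0.064 -0.399] x [ 0.046  0.997 -0.054]
```

```bash
python3 -m jog '[{"dx":0,"dy":0,"dz":-4,"yaw":0},{"dx":0,"dy":0,"dz":-4,"yaw":0},{"dx":0,"dy":0,"dz":-4,"yaw":0},{"dx":0,"dy":0,"dz":-4,"yaw":0},{"dx":-0.8,"dy":3.7,"dz":-1.5,"yaw":0},{"dx":-0.8,"dy":3.7,"dz":-1.5,"yaw":0},{"dx":-0.8,"dy":3.7,"dz":-1.5,"yaw":0},{"dx":-0.8,"dy":3.7,"dz":-1.5,"yaw":0}]' 1; python3 -c "from h import *;st()"
```

```text
clock: 9.7
ee_pos: [330.4, -15.6, 203.0]
orientation: [-2.074, -1.953, 0.462]
force: [-0.4, -0.5, 0.5]
grip_width: 0.998
t 9.7 j [-0.156  0.269 -0.278  1.424 -0.093  1.494] p [330.4 -15.6 203. ] F [-0.4 -0.5  0.5] g 1.0
 tool z [-0.398 -0.031 -0.917] y [ 0.916 -0.066 -0.395] x [ 0.048  0.997 -0.055]
```

```bash
python3 -m jog '[{"dx":-0.8,"dy":3.7,"dz":-1.5,"yaw":0},{"dx":-0.8,"dy":3.7,"dz":-1.5,"yaw":0},{"dx":-0.8,"dy":3.7,"dz":-1.5,"yaw":0},{"dx":-0.8,"dy":3,"dz":-1.5,"yaw":0},{"dx":0,"dy":0,"dz":0,"yaw":0},{"dx":0,"dy":0,"dz":0,"yaw":0}]'; python3 - <<'E'
from h import *
st();save('wrist','w2');save('side','s2');save('top','t2')
for n,(x0,y0,w,h) in {'t2':(275,130,133,133*3//4+35),'s2':(170,105,133,155)}.items():
    im=cv2.imread(f'pics/{n}.png')[y0:y0+h,x0:x0+w]
    im=cv2.convertScaleAbs(im,alpha=1.6,beta=10)
    cv2.imwrite(f'pics/{n}z.png',cv2.resize(im,None,fx=3.8,fy=3.8,interpolation=cv2.INTER_CUBIC))
E
```

```text
clock: 10.2
ee_pos: [481.2, -55.1, 202.6]
orientation: [-2.073, -1.951, 0.464]
force: [-0.1, 0.4, -0.5]
grip_width: 1.003
t 10.2 j [-0.182  0.571  0.186  1.585 -0.103  1.471] p [481.2 -55.1 202.6] F [-0.1  0.4 -0.5] g 1.0
 tool z [-0.4   -0.031 -0.916] y [ 0.915 -0.067 -0.397] x [ 0.049  0.997 -0.055]
```

View pics/w2.png

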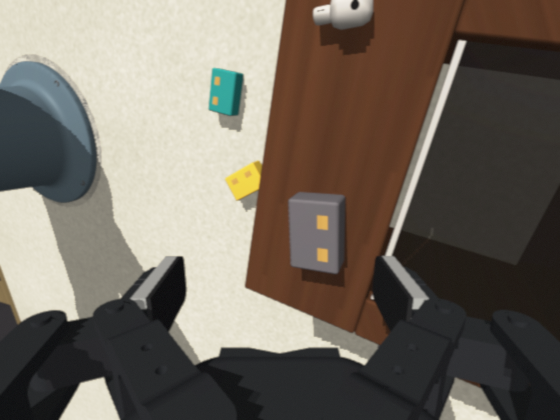

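View pics/s2z.png

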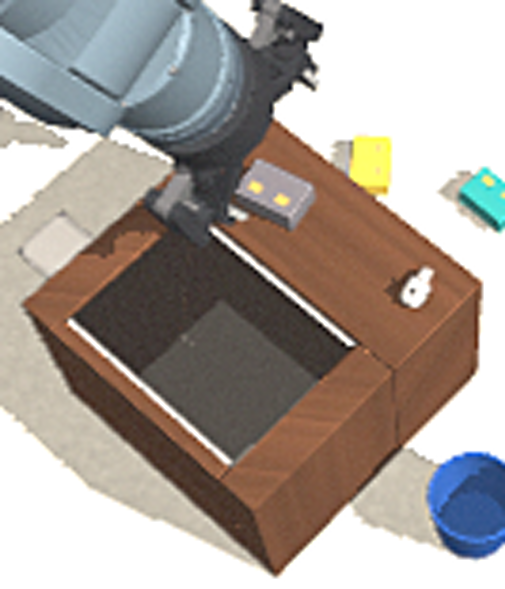

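```bash
python3 - <<'E'
from h import *
o,R=st(); T=np.eye(4);T[:3,:3]=R;T[:3,3]=o['ee_pos']
E=T@np.array(ctrl.get_calibration('wrist')['mount'])
im=cv2.imread('pics/w2.png')[170:300,270:470]; cv2.imwrite('pics/w2z.png',cv2.resize(im,None,fx=4,fy=4))
top=plane('wrist',[(297,194),(345,196),(342,272),(293,266)],158,E); print(top[:,:2].round(1),top.mean(0))
base=plane('wrist',[(289,197),(290,268)],140,E);print(base)
e=plane('wrist',[(460,42),(388,252)],139,E);print('edge',e.round(1))
u=np.array([.970,-.244]);print('unit x of edge pts',(e[:,:2]-[527.5,-28])@u)
dep=np.load('pics/w2.npz')['d']; print(dep[240,320])
E
```

```text
t 10.35 j [-0.181  0.566  0.18   1.585 -0.103  1.471] p [478.7 -54.  204. ] F [-0.6  0.1  0. ] g 1.0
 tool z [-0.4   -0.031 -0.916] y [ 0.915 -0.067 -0.398] x [ 0.049  0.997 -0.055]
[[472.3 -29.7]
 [499.3 -29.5]
 [497.5 -74.9]
 [467.3 -75.7]] [484.09929278 -52.42279411 158.        ]
[[459.78254331 -37.16999977 140.        ]
 [457.44465877 -88.00900984 140.        ]]
edge [[547.7  40.2 139. ]
 [520.5 -68.1 139. ]]
unit x of edge pts [2.95004919 3.04232647]
179.1787
```

View pics/w2z.png

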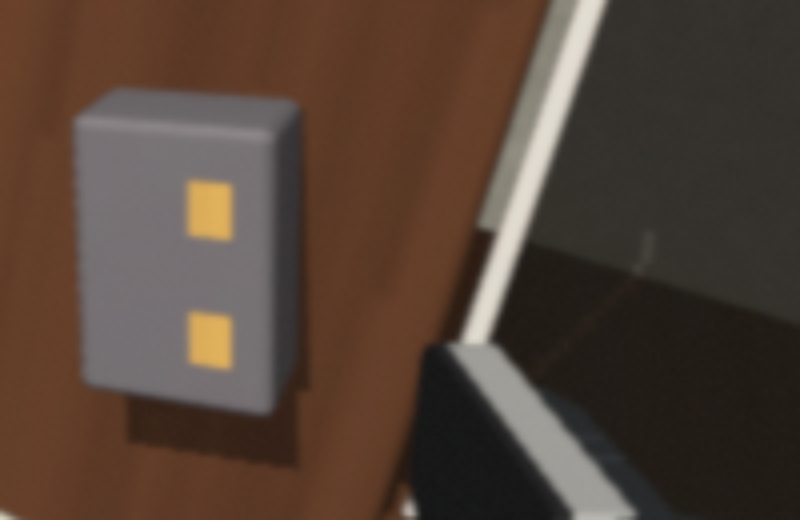

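```bash
python3 - <<'E'
from h import *
o,R=st(); T=np.eye(4);T[:3,:3]=R;T[:3,3]=[481.2,-55.1,202.6]
for P in([481.2,-55.1,202.6],o['ee_pos']):
    T[:3,3]=P
    E=T@np.array(ctrl.get_calibration('wrist')['mount'])
    top=plane('wrist',[(289.2,200.5),(338.7,203.2),(337,273),(291.2,265.5)],158,E); print(top[:,:2].round(1).tolist(),top.mean(0))
E
```

```text
t 10.35 j [-0.181  0.566  0.18   1.585 -0.103  1.471] p [478.7 -54.  204. ] F [-0.6  0.1  0. ] g 1.0
 tool z [-0.4   -0.031 -0.916] y [ 0.915 -0.067 -0.398] x [ 0.049  0.997 -0.055]
[[470.4, -34.4], [498.8, -34.3], [497.5, -76.3], [469.2, -75.8]] [483.98784751 -55.20795154 158.        ]
[[467.3, -33.8], [495.9, -33.7], [494.6, -76.0], [466.1, -75.5]] [480.98149964 -54.73527153 158.        ]
```

```bash
python3 -m jog '[{"dx":0,"dy":1.85,"dz":2.05,"yaw":0},{"dx":0,"dy":1.85,"dz":2.05,"yaw":0},{"dx":0,"dy":0,"dz":0,"yaw":0},{"dx":0,"dy":0,"dz":0,"yaw":0}]'; python3 - <<'E'
from h import *
st();save('wrist','w3');save('side','s3')
im=cv2.imread('pics/s3.png')[105:260,170:303]
cv2.imwrite('pics/s3z.png',cv2.resize(cv2.convertScaleAbs(im,alpha=1.6,beta=10),None,fx=3.8,fy=3.8,interpolation=cv2.INTER_CUBIC))
E
```

```text
clock: 10.68
ee_pos: [495.4, -57.5, 151.7]
orientation: [-2.07, -1.95, 0.466]
force: [-0.8, 0.4, 1.5]
grip_width: 0.997
t 10.68 j [-0.181  0.63   0.153  1.496 -0.103  1.47 ] p [495.4 -57.5 151.7] F [-0.8  0.4  1.5] g 1.0
 tool z [-0.402 -0.031 -0.915] y [ 0.914 -0.066 -0.4  ] x [ 0.048  0.997 -0.055]
```

View pics/w3.png

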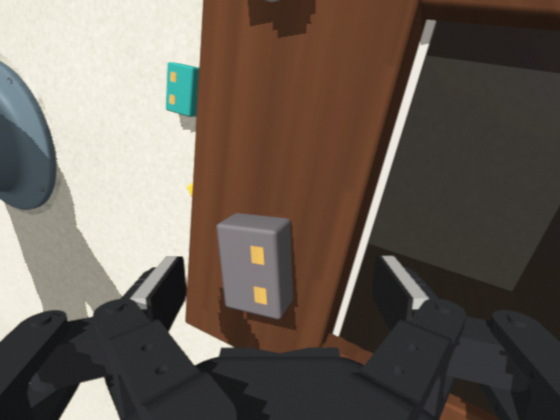

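View pics/s3z.png

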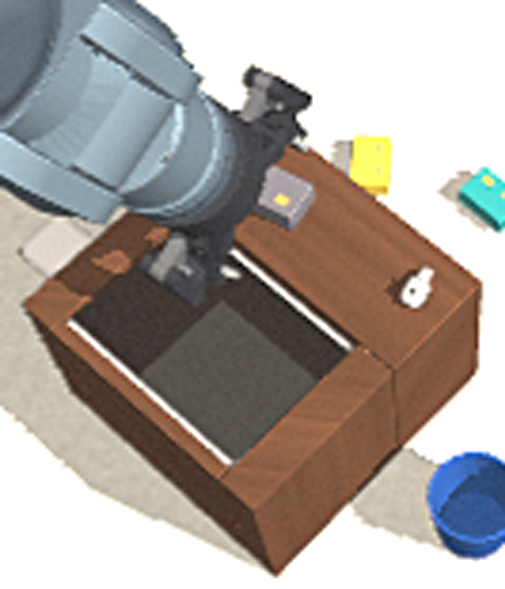

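```bash
python3 -m jog '[{"dx":0,"dy":0.25,"dz":0.6,"yaw":0},{"dx":0,"dy":0.25,"dz":0.6,"yaw":0},{"dx":0,"dy":0.2,"dz":0.5,"yaw":0},{"dx":0,"dy":0.2,"dz":0.4,"yaw":0},{"dx":0,"dy":0,"dz":0,"yaw":0}]'; python3 - <<'E'
from h import *
st();save('wrist','w4');save('side','s4')
im=cv2.imread('pics/s4.png')[105:260,170:303]
cv2.imwrite('pics/s4z.png',cv2.resize(cv2.convertScaleAbs(im,alpha=1.6,beta=10),None,fx=3.8,fy=3.8,interpolation=cv2.INTER_CUBIC))
E
```

```text
clock: 11.2
ee_pos: [497.1, -59.3, 127.7]
orientation: [-2.073, -1.951, 0.464]
force: [0.2, -0.4, 0.6]
grip_width: 1.001
t 11.2 j [-0.184  0.648  0.12   1.444 -0.104  1.469] p [497.1 -59.3 127.7] F [ 0.2 -0.4  0.6] g 1.0
 tool z [-0.4   -0.031 -0.916] y [ 0.915 -0.067 -0.397] x [ 0.049  0.997 -0.055]
```

View pics/w4.png

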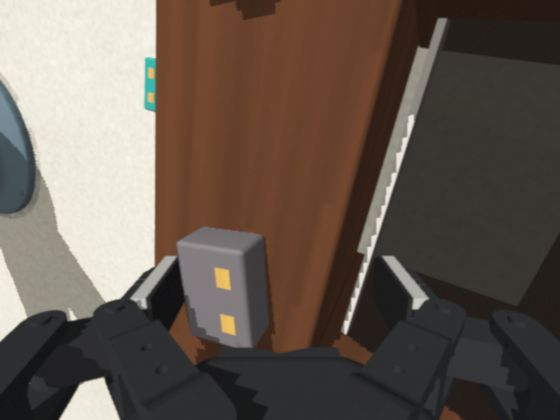

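View pics/s4z.png

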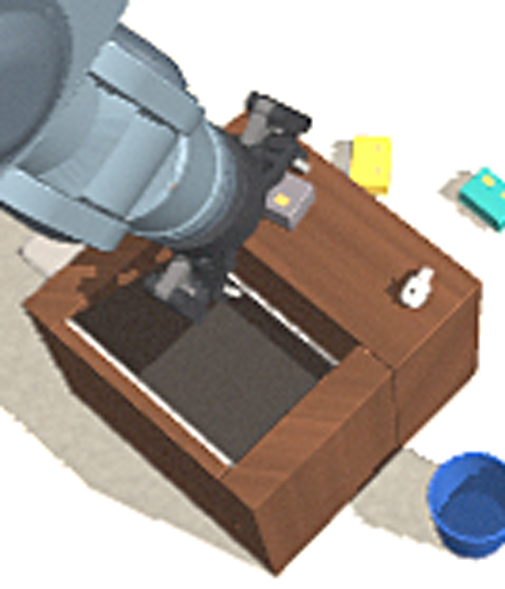

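```bash
python3 -m jog '[{"dx":0.15,"dy":0.5,"dz":-0.2,"yaw":0},{"dx":0.1,"dy":0.55,"dz":-0.24,"yaw":0},{"dx":0.03,"dy":0.55,"dz":-0.24,"yaw":0},{"dx":0.03,"dy":0.55,"dz":-0.24,"yaw":0},{"dx":0.03,"dy":0.55,"dz":-0.24,"yaw":0},{"dx":0,"dy":0,"dz":0,"yaw":0}]'; python3 - <<'E'
from h import *
st();save('wrist','w5');save('side','s5')
im=cv2.imread('pics/s5.png')[105:260,170:303]
cv2.imwrite('pics/s5z.png',cv2.resize(cv2.convertScaleAbs(im,alpha=1.6,beta=10),None,fx=3.8,fy=3.8,interpolation=cv2.INTER_CUBIC))
E
```

```text
clock: 11.8
ee_pos: [528.1, -57.3, 128.4]
orientation: [-2.074, -1.952, 0.463]
force: [-1.6, 0.6, 3.0]
grip_width: 0.999
t 11.8 j [-0.172  0.709  0.236  1.498 -0.099  1.479] p [528.1 -57.3 128.4] F [-1.6  0.6  3. ] g 1.0
 tool z [-0.399 -0.031 -0.917] y [ 0.916 -0.067 -0.396] x [ 0.049  0.997 -0.055]
```

View pics/w5.png

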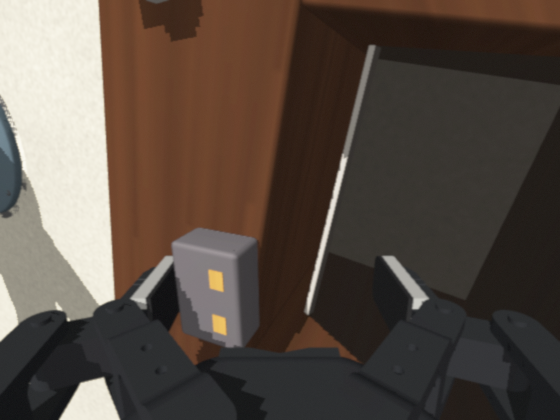

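View pics/s5z.png

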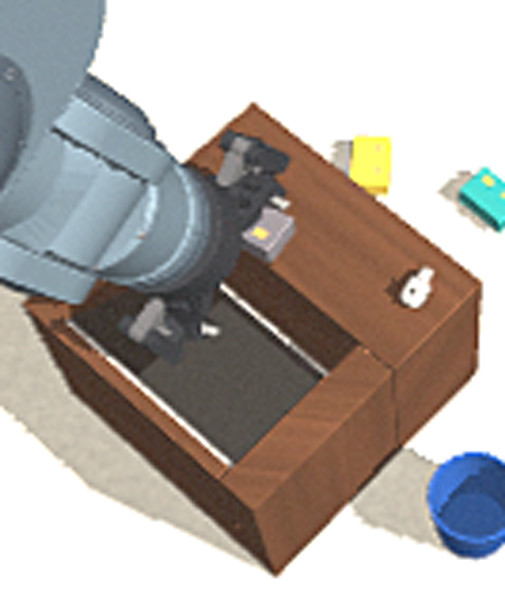

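```bash
python3 -m jog '[{"dx":0.03,"dy":0.55,"dz":-0.24,"yaw":0},{"dx":0.03,"dy":0.55,"dz":-0.24,"yaw":0},{"dx":0.03,"dy":0.55,"dz":-0.24,"yaw":0},{"dx":0.03,"dy":0.4,"dz":-0.17,"yaw":0},{"dx":0,"dy":0,"dz":0,"yaw":0}]'; python3 - <<'E'
from h import *
st();save('wrist','w6');save('side','s6')
im=cv2.imread('pics/s6.png')[105:260,170:303]
cv2.imwrite('pics/s6z.png',cv2.resize(cv2.convertScaleAbs(im,alpha=1.6,beta=10),None,fx=3.8,fy=3.8,interpolation=cv2.INTER_CUBIC))
E
```

```text
clock: 12.32
ee_pos: [550.3, -57.2, 127.8]
orientation: [-2.074, -1.951, 0.463]
force: [-1.0, -0.8, 0.7]
grip_width: 0.998
t 12.32 j [-0.166  0.758  0.327  1.54  -0.097  1.485] p [550.3 -57.2 127.8] F [-1.  -0.8  0.7] g 1.0
 tool z [-0.399 -0.031 -0.917] y [ 0.916 -0.067 -0.396] x [ 0.049  0.997 -0.055]
```

View pics/w6.png

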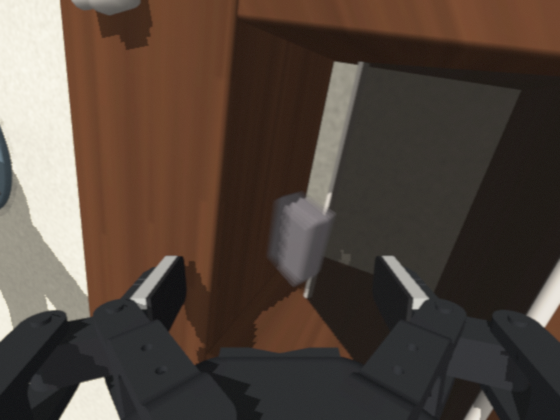

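View pics/s6z.png

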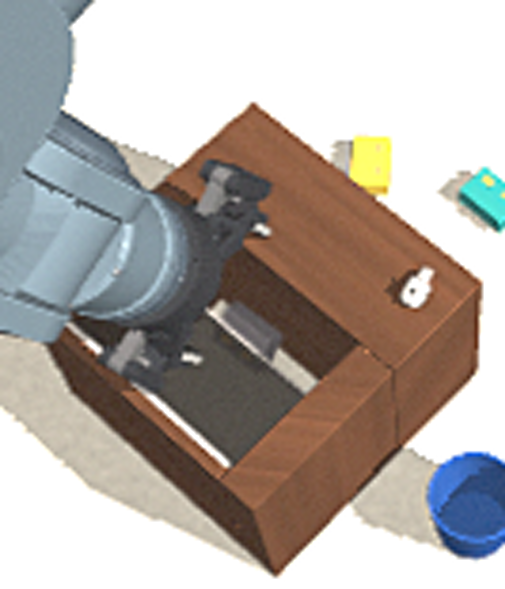

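The pack has gone over the edge (at (300,240) in the wrist view, between flap edge and deck wall). Hold and look again.

```bash
python3 -m jog '[{"dx":0.0,"dy":0.2,"dz":-0.08,"yaw":0},{"dx":0,"dy":0.2,"dz":-0.08,"yaw":0},{"dx":0,"dy":0,"dz":0,"yaw":0},{"dx":0,"dy":0,"dz":0,"yaw":0}]'; python3 - <<'E'
from h import *
st();save('wrist','w7')
E
```

```text
clock: 12.75
ee_pos: [553.5, -57.4, 128.1]
orientation: [-2.073, -1.951, 0.464]
force: [-3.7, 0.6, 1.2]
grip_width: 1.002
t 12.75 j [-0.166  0.766  0.343  1.549 -0.097  1.485] p [553.5 -57.4 128.1] F [-3.7  0.6  1.2] g 1.0
 tool z [-0.4   -0.031 -0.916] y [ 0.915 -0.067 -0.397] x [ 0.049  0.997 -0.055]
```

View pics/w7.png

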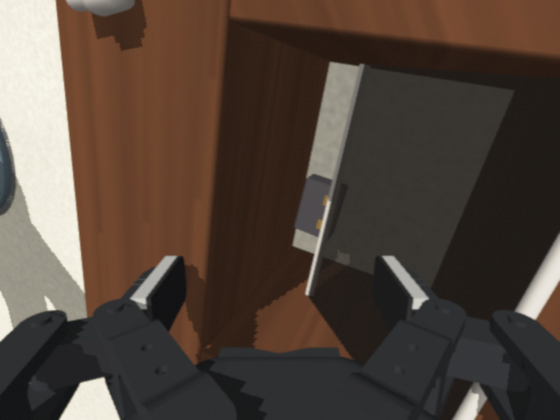

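The pack lies on the well floor, seen past the flap edge at (315,205). Withdraw straight up.

```bash
python3 -m jog '[{"dx":0,"dy":-0.6,"dz":-1,"yaw":0},{"dx":0,"dy":-0.6,"dz":-1.2,"yaw":0},{"dx":0,"dy":-0.8,"dz":-1.8,"yaw":0},{"dx":0,"dy":-1.2,"dz":-2.7,"yaw":0},{"dx":0,"dy":-1.2,"dz":-2.7,"yaw":0},{"dx":0,"dy":-1.5,"dz":-2.7,"yaw":0},{"dx":0,"dy":-3,"dz":-1,"yaw":0},{"dx":0,"dy":-3,"dz":-0.5,"yaw":0},{"dx":0,"dy":0,"dz":0,"yaw":0},{"dx":0,"dy":0,"dz":0,"yaw":0}]'; python3 - <<'E'
from h import *
st();save('wrist','w8');save('side','s8');save('top','t8')
im=cv2.imread('pics/s8.png')[105:260,170:303]
cv2.imwrite('pics/s8z.png',cv2.resize(cv2.convertScaleAbs(im,alpha=1.8,beta=15),None,fx=3.8,fy=3.8,interpolation=cv2.INTER_CUBIC))
E
```

```text
clock: 13.63
ee_pos: [499.7, -45.3, 302.3]
orientation: [-2.078, -1.955, 0.459]
force: [0.1, 0.7, 0.1]
grip_width: 1.0
t 13.63 j [-0.161  0.593  0.482  1.855 -0.095  1.49 ] p [499.7 -45.3 302.3] F [0.1 0.7 0.1] g 1.0
 tool z [-0.393 -0.032 -0.919] y [ 0.918 -0.067 -0.391] x [ 0.049  0.997 -0.056]
```

View pics/w8.png

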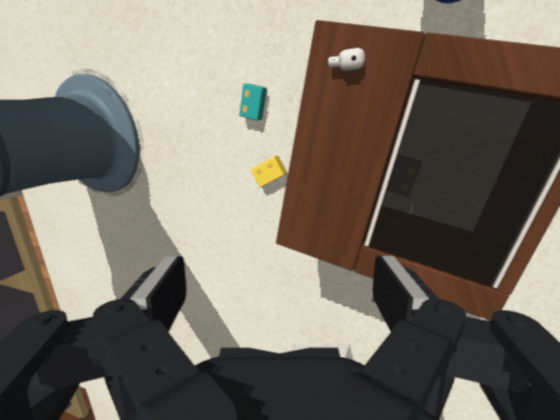

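View pics/s8z.png

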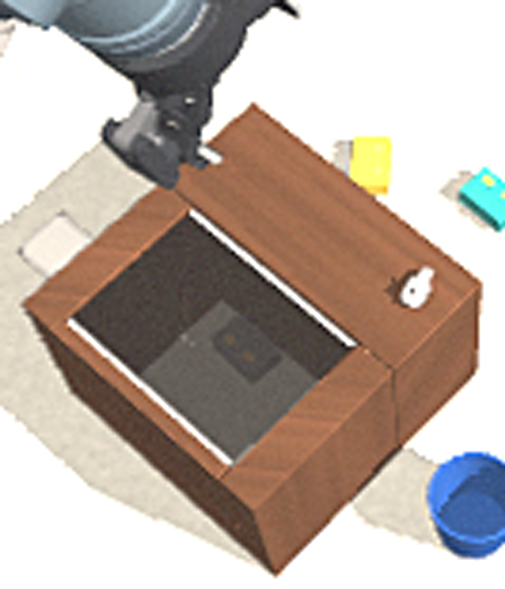

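The flap is shut with the pack visible through it at (405,175). The hearing aid and the other things haven't moved, and the gripper is clear of the unit. I'm handing the job in.

```bash
python3 -m jog '[{"dx":0,"dy":0,"dz":0,"yaw":0},{"dx":0,"dy":0,"dz":0,"yaw":0}]'; python3 -c "from h import *;st();print(ctrl.job_done())"
```

```text
clock: 13.95
ee_pos: [499.4, -45.3, 298.9]
orientation: [-2.073, -1.95, 0.464]
force: [0.3, 0.1, -0.8]
grip_width: 1.005
t 13.95 j [-0.161  0.599  0.48   1.855 -0.095  1.49 ] p [499.4 -45.3 298.9] F [ 0.3  0.1 -0.8] g 1.0
 tool z [-0.4   -0.031 -0.916] y [ 0.915 -0.067 -0.398] x [ 0.049  0.997 -0.055]
the job is handed in; nothing more can be done
None
```

The pack is in the drawer and the flap has closed over it; I handed the job in at about 14 s. The far finger pushed the flap down and held it open while the near finger slid the pack off the deck edge. It dropped to the well floor without being gripped or lifted.

- **Leaning the tool:** the jog rows cannot tilt the tool, and with it upright both fingertips sit at the same height, so one could not press the flap while the other pushed on the deck. I drove the arm against its inner reach limit near the base, which left the tool leaning about 0.41 rad. During this the third joint sat at the edge of its range: the lowest reading was -1.020 against a limit of -1.02. I saw no reading beyond it at that rounding.
- **Final checks:** the last wrist and side pictures show the flap level and shut, with the pack lying flat below it. In those pictures the hearing aid, cup, case and look-alikes look unmoved. I did not look again at the pebble and the brush after the push, but the arm's planned path did not go near them.
- **Forces and clearance:** the largest wrist force I read while working at the unit was about 4 N. The gripper ended clear of everything, with its TCP about 160 mm above the deck.
- **Measurement spread:** the pack and unit positions from the different cameras disagreed by 2 to 4 mm, which was small enough for this push.

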